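# Seal the egg box: press the lid home and snap its four clips down

## Task

The blue lid of the clear egg box is sitting a little proud on its seal. Press it down until it is fully home while its four white side clips are all still up, then flip the clips down one after another, in any order, until each lies flat against the side of the box. Leave the things standing around it where they are.

Things in the scene. Friction and masses are not known exactly. Their poses are not given: they have to be found in the camera images.
- egg_keeper: Clear plastic food box with six brown eggs inside, fixed to the table (it does not slide or lift). Tub 124 mm (its x) by 168 mm (its y), 78 mm high, under a blue lid. Origin at the centre of its underside on the table, x pointing away from the robot (turned by up to 0.45 rad), z up. Its four sides are called front (-x), back (+x), left (+y), right (-y).
- keeper_lid (a joint): Height of the blue lid above its fully home position, in m: 0 is fully home, 0.010 is the highest. It starts 7 to 10 mm proud, the orange seal showing under it. The lid only goes straight up and down; it resists with about 7 N of friction (so it takes about 6 N beyond its own weight to move it) and stays where it is left. It may be pressed anywhere on top.
- lid_top (a point): Centre of the top face of the lid. The lid is a flat slab 136 mm (box x) by 180 mm (box y), 12 mm thick; fully home its top is 84 mm above the table.
- clip_front (a joint): Angle of the white front clip in rad, about a level hinge on the lid's edge at the long side nearest the robot. 0 is fully down: the flap hangs upright, flat against the box side, where a stop holds it. It grows as the flap swings outward and up: 1.57 is sticking straight out, 2.2 the upper limit. Starts between 1.2 and 2.0. The hinge resists with about 0.06 N m of friction and stays where it is left.
- clip_front_hinge (a point): Middle of the front clip's hinge line; moves with the lid. In the box frame at x = -71 mm, y = 0, 78 mm above the table when the lid is home; outward is the box's -x. The clip is a flap 80 mm wide along the hinge, 36 mm from hinge to free edge, 4 mm thick (2 mm either side of the hinge line).
- clip_front_edge (a point): Middle of the free edge of the front clip, 36 mm from its hinge.
- clip_back (a joint): Angle of the white back clip in rad, about a level hinge on the lid's edge at the long side farthest from the robot. 0 is fully down: the flap hangs upright, flat against the box side, where a stop holds it. It grows as the flap swings outward and up: 1.57 is sticking straight out, 2.2 the upper limit. Starts between 1.2 and 2.0. The hinge resists with about 0.06 N m of friction and stays where it is left.
- clip_back_hinge (a point): Middle of the back clip's hinge line; moves with the lid. In the box frame at x = +71 mm, y = 0, 78 mm above the table when the lid is home; outward is the box's +x. The clip is a flap 80 mm wide along the hinge, 36 mm from hinge to free edge, 4 mm thick (2 mm either side of the hinge line).
- clip_back_edge (a point): Middle of the free edge of the back clip, 36 mm from its hinge.
- clip_left (a joint): Angle of the white left clip in rad, about a level hinge on the lid's edge at the short side at the robot's left. 0 is fully down: the flap hangs upright, flat against the box side, where a stop holds it. It grows as the flap swings outward and up: 1.57 is sticking straight out, 2.2 the upper limit. Starts between 1.2 and 2.0. The hinge resists with about 0.06 N m of friction and stays where it is left.
- clip_left_hinge (a point): Middle of the left clip's hinge line; moves with the lid. In the box frame at x = 0, y = +93 mm, 78 mm above the table when the lid is home; outward is the box's +y. The clip is a flap 60 mm wide along the hinge, 36 mm from hinge to free edge, 4 mm thick (2 mm either side of the hinge line).
- clip_left_edge (a point): Middle of the free edge of the left clip, 36 mm from its hinge.
- clip_right (a joint): Angle of the white right clip in rad, about a level hinge on the lid's edge at the short side at the robot's right. 0 is fully down: the flap hangs upright, flat against the box side, where a stop holds it. It grows as the flap swings outward and up: 1.57 is sticking straight out, 2.2 the upper limit. Starts between 1.2 and 2.0. The hinge resists with about 0.06 N m of friction and stays where it is left.
- clip_right_hinge (a point): Middle of the right clip's hinge line; moves with the lid. In the box frame at x = 0, y = -93 mm, 78 mm above the table when the lid is home; outward is the box's -y. The clip is a flap 60 mm wide along the hinge, 36 mm from hinge to free edge, 4 mm thick (2 mm either side of the hinge line).
- clip_right_edge (a point): Middle of the free edge of the right clip, 36 mm from its hinge.
- milk_tin: Red tin, 75 mm across, 58 mm high, loose, a little in front and to the right of the box. Origin at the centre of its underside. To be left alone.
- sauce_cup: Small white dip cup, 67 mm across, 33 mm high, loose, a little behind and to the left of the box. Origin at the centre of its underside. To be left alone.
- chilli_jar: Jar with red and yellow wrapper, 70 mm across, 112 mm high, loose, at the right of the table near the robot. Origin under its centre. To be left alone.
- pepper: Spice jar with white cap, 47 mm across, 98 mm high, loose, in the same group. Origin under its centre. To be left alone.
- five_spice: Spice jar with golden cap, 42 mm across, 106 mm high, loose, in the same group. Origin under its centre. To be left alone.
- tape_roll: Roll of brown tape, 92 mm across, 48 mm high, loose, at the right. Origin under its centre. To be left alone.
Mind the look-alikes: they are no part of the job. What is meant by the egg_keeper is not yellow, and is the larger of those in its own colour.

How it is judged:
By the outcome, as a careful person would: the job done as asked, in the order asked, and still so for the second after the job is handed in, with the robot touching nothing.
It also fails if it takes over 58 s, if anything falls off the work surface, if the arm or the gripper's body presses on something with over 40 N, if the wrist force passes 120 N, or if a joint passes its speed limit or range.

## Robot

A 6-joint arm with a two-finger parallel gripper is mounted at the origin on a cart in front of the work surface, level with it; the furniture and walls round the work are solid. World frame = base frame: x ahead of the robot, y to its left, z up, the work surface at z = 0. Lengths are in mm, angles in rad, forces in N, time in s.
With the tool pointing down it reaches from about 400 to 925 mm from the base axis. Payload 12.5 kg.
Tool frame: the origin (TCP) lies at the very end of the fingers, on their centre line; the grasp point (between the pads) lies grip_depth behind it (grip_depth is the distance from the TCP to the grasp point, in mm); z points along the fingers, y is the line along which they close (so a half turn about z gives the same grasp; the last joint's range is limited). The gripper opens to 95 mm and grips with 3 to 60 N. Pads are 20 mm wide; open, the fingers measure 119 mm over their backs; the gripper's body (75 mm by 180 mm) begins 59 mm behind the grasp point.
Start: joints at [-1.387, 0.491, 1.559, -0, 1.092, -0.106], TCP at [178.623, -598.95, 214.661] pointing down, gripper open.
Joint ranges: [-3.1, 3.1], [-0.84, 2.19], [0.05, 2.79], [-1.13, 4.28], [0.06, 2.93], [-2.69, 2.69]. Speed limits (rad/s): [2.22, 2.22, 2.79, 3.14, 3.14, 3.14].

## Interface

Orientations are given as [roll, pitch, yaw] about the fixed x, y, z axes, in that order (R = Rz(yaw) Ry(pitch) Rx(roll)).
In Python, from cell import state, read_camera, job_done, grip_depth gives the robot as it stands.
- The arm moves only by the tool drive_tool, never from a script. Its argument "targets" is a list of rows, each an object with "jaw": the opening, from 0 (shut) to 1 (fully open); "travel": the shift along the tool's x, y, z in m, a list of three; "twist": the turn about the tool's z in rad. In form: [{"jaw": jaw, "travel": [tx, ty, tz], "twist": twist}, ...]. A call has 1 to 8 rows; each row is the pose to reach, as a shift and turn from the pose commanded when the call began, along the tool's axes at that moment; what a row does not reach only later rows make up. A row lasts 1/12 s, in which the tool goes at most 41.7 mm and 7.16 degrees, less where a joint would pass 70% of its speed; a pose out of reach is approached as far as the arm can. A call with a gripper value outside its range is refused whole. The fingers move at their own pace and stop on an object; the grip force is fixed at half the most. Time passes only in rows, so rows that repeat a pose let the fingers close. It gives the time, the measured TCP pose, the force, the opening and the grip force at its end, in the units of the state.
- state(): the state, without advancing time (a new reading comes with each control period).
- read_camera(name): name is "scene" or "top" or "wrist"; returns a dict with "frame" (384x512x3 uint8, red, green, blue), "fx", "fy", "cx", "cy" (pixels), "R" (3x3) and "t" (3): a world point X has camera coordinates R X + t. Camera axes: x right, y down, z forward; pixel columns grow to the right and rows downward; lengths in mm; the calibration is good to about 2 mm. A picture is of the moment at which its call begins. There is no depth.
- job_done(): hands the job in; it is judged then, once.
The state is a dict: "t": time; "joints": joint angles; "qvel": joint speeds; "tau": joint torques, N m; "eef_pos": TCP position; "tcp_rot": TCP orientation; "ft_force": force on the tool from outside, world axes, zero at the start; "moment": the same for the moment, N m; "opening": opening from 0.0 (shut) to 1.0 (fully open); "grip_force": force on a finger pad.
Only numpy, scipy, OpenCV 4.12 (cv2) and the standard library are available. Lean on these libraries where they do the work, as an engineer would, in place of code of your own. Each camera call takes 0.05 s, during which the arm holds its last target. There are 200 camera calls.

## Working session

There is one attempt and no reset: what is moved stays moved. The work goes in short steps, Python scripts to look and compute and a tool call to move; the robot and the scene stay as the last step left them, time stands still between calls to the robot, and variables do not carry over. Pictures are saved under pics/ and viewed, at most 10 in all, crops included, and the job is handed in when it is done.

Besides the shell and the picture viewer there is one more tool, called after ">>>" by a JSON object that holds its "op" and its "data". drive_tool: Moves the arm, as the interface text tells. Its arguments: {"type":"object","properties":{"targets":{"type":"array"}},"required":["targets"]}

```bash
mkdir -p pics; ls; python3 - <<'E'
from cell import *
import cv2,numpy as np,pickle
print(state(),grip_depth)
d={}
for n in("scene","top"):
    c=read_camera(n);d[n]=c
    cv2.imwrite(f"pics/{n}0.png",cv2.resize(c["frame"][:,:,::-1],(800,600),interpolation=cv2.INTER_CUBIC))
    print(n,c["fx"],c["fy"],c["cx"],c["cy"],c["R"],c["t"])
pickle.dump(d,open("c0.pkl","wb"))
E
```

```text
pics
{'t': 0.0, 'joints': array([-1.38658713e+00,  4.91551230e-01,  1.55947613e+00, -1.17667285e-05,
        1.09170192e+00, -1.05616227e-01]), 'qvel': array([ 1.18195483e-03,  4.95668323e-04, -6.43285794e-04, -1.61793230e-03,
        2.88607927e-04,  6.26156648e-05]), 'tau': array([-2.31476428e-03, -6.12658167e+01, -2.58181232e+01,  6.91869948e-02,
        4.82838694e-02, -1.07860865e-04]), 'eef_pos': array([ 178.57733062, -598.67551108,  214.05774074]), 'tcp_rot': array([-3.14046126e+00, -1.09445175e-04,  2.89830788e-01]), 'ft_force': array([0.57168108, 0.15553705, 0.16085898]), 'moment': array([ 0.00102897,  0.03102213, -0.00660054]), 'grip_force': 0.0, 'opening': 0.9983668109587773} 18.8
scene 490.0645957608565 490.0645957608565 249.31900291991528 195.32695543800642 [[-0.52677112 -0.84988145  0.01461884]
 [-0.52917563  0.31443599 -0.78810098]
 [ 0.66519572 -0.42288477 -0.61537235]] [ 232.8686813  371.6120041 1493.8815251]
top 407.79696528181523 407.79696528181523 250.51764187356358 192.06902691262954 [[-0.00234787 -0.99996727  0.00774312]
 [-0.99476541  0.00154449 -0.1021733 ]
 [ 0.102158   -0.00794248 -0.99473648]] [ -60.97782267  532.91426474 1429.03552328]
```

View pics/scene0.png

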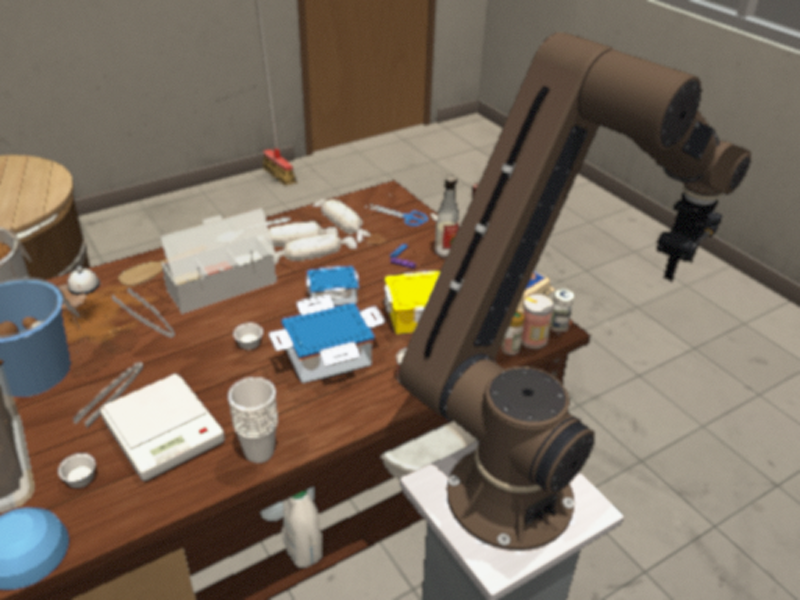

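View pics/top0.png

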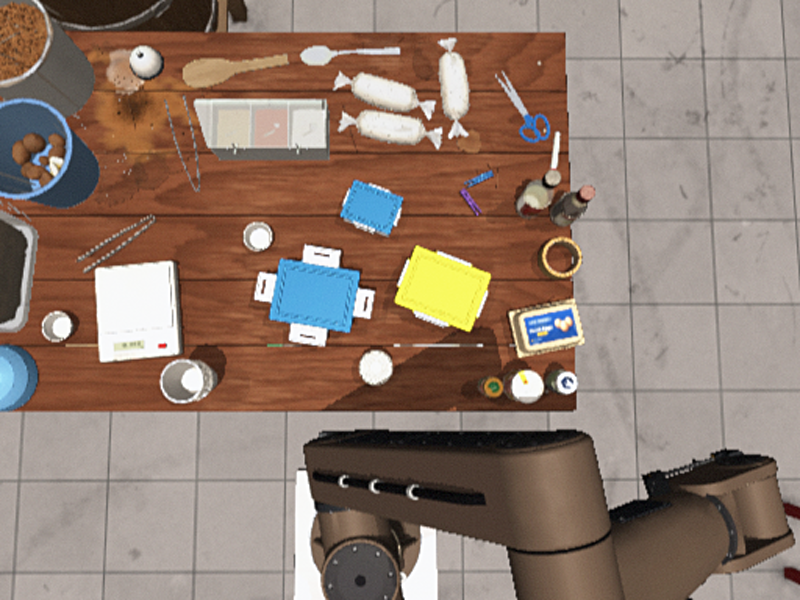

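The candidates in the top view are the larger blue box (316,296), the small blue one (372,208) and the yellow one (443,288). I choose the larger blue box. Its four white clips are at (321,258), (264,287), (364,303) and (308,331). The tin (375,367) and the cup (258,237) stand nearby.

```bash
python3 - <<'E'
import cv2,pickle
d=pickle.load(open("c0.pkl","rb"))
a=d["top"]["frame"][145:235,150:260,::-1]; b=d["scene"]["frame"][180:250,160:260,::-1]
cv2.imwrite("pics/t1.png",cv2.resize(a,(733,600),interpolation=cv2.INTER_CUBIC))
cv2.imwrite("pics/s1.png",cv2.resize(b,(800,560),interpolation=cv2.INTER_CUBIC))
E
```

```text
(no output)
```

View pics/t1.png

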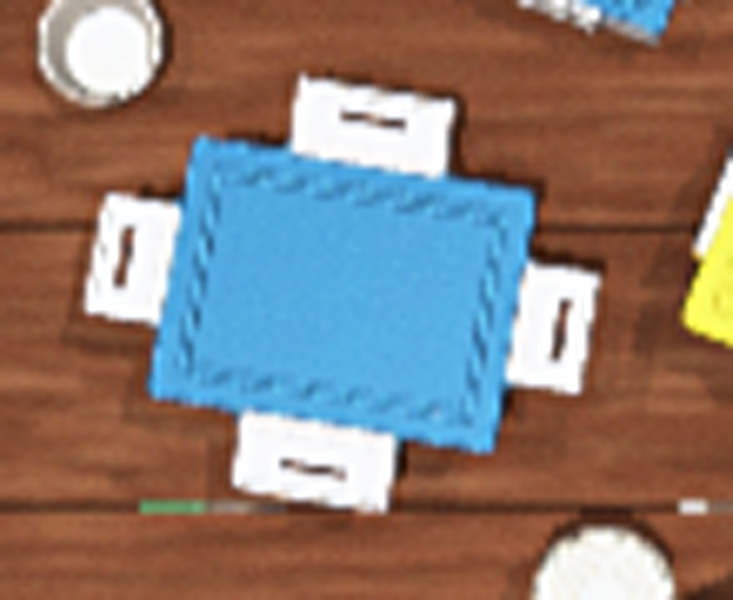

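View pics/s1.png

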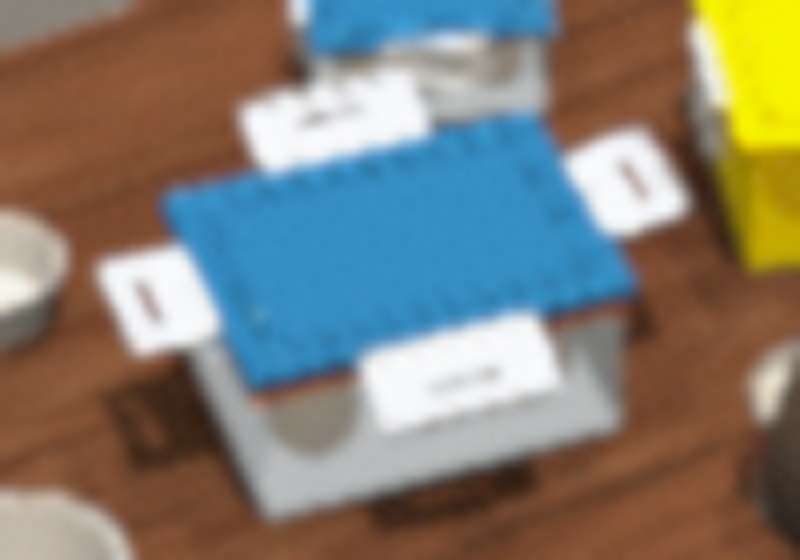

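Crop check: this is the large blue lid, with the orange seal showing and four white flaps sticking out. It is not the small blue box behind it. I read the lid corners and clip edges in both crops and fit the box pose to them.

```bash
cat > h.py <<'E'
import numpy as np
from scipy.optimize import least_squares
def proj(c,X):
    p=(c["R"]@np.asarray(X).T).T+c["t"]; return np.c_[c["fx"]*p[:,0]/p[:,2]+c["cx"],c["fy"]*p[:,1]/p[:,2]+c["cy"]]
def model(p):
    x,y,a,h,*th=p
    L=[[s*68,t*90,84+h] for s,t in((1,1),(1,-1),(-1,-1),(-1,1))]
    for (ux,uy,d,w),t in zip(((1,0,71,40),(-1,0,71,40),(0,1,93,30),(0,-1,93,30)),th):
        r=d+36*np.sin(t); z=78+h-36*np.cos(t)
        for s in(1,-1): L.append([ux*r+(s*w if ux==0 else 0),uy*r+(s*w if uy==0 else 0),z])
    L=np.array(L);c,s=np.cos(a),np.sin(a)
    return np.c_[x+c*L[:,0]-s*L[:,1],y+s*L[:,0]+c*L[:,1],L[:,2]]
E
python3 - <<'E'
from h import *
import pickle
d=pickle.load(open("c0.pkl","rb"))
# lid BL BR FR FL; back(+y,-y) front(+y,-y) left(+x,-x) right(+x,-x)
T=np.array([(203,138),(536,190),(492,450),(150,395),(300,75),(456,100),(232,487),(387,512),(105,193),(85,313),(600,272),(580,393)])/6.664+[150,145]-.4
S=np.array([(165,190),(545,112),(637,285),(253,388),(240,105),(410,68),(380,433),(560,385),(97,265),(132,353),(640,127),(692,208)])/8+[160,180]-.4
f=lambda p:np.r_[(proj(d["top"],model(p))-T).ravel(),(proj(d["scene"],model(p))-S).ravel()]
r=least_squares(f,[620,80,-.15,8,1.6,1.6,1.6,1.6],loss="soft_l1")
print(r.x.round(3),r.fun.reshape(-1,2).round(1).tolist())
# back-project tin & cup tops
c=d["top"]
for n,(u,v),z in(("tin",(605/6.664+150,590/6.664+145),58),("cup",(101/6.664+150,45/6.664+145),33)):
    ray=c["R"].T@[(u-c["cx"])/c["fx"],(v-c["cy"])/c["fy"],1];o=-c["R"].T@c["t"];print(n,o+ray*(z-o[2])/ray[2])
E
```

```text
[ 5.39846e+02  1.08027e+02 -1.69000e-01  4.46400e+00 -2.31250e+01
 -1.74730e+01 -1.71630e+01 -1.70180e+01] [[-1.3, -0.7], [0.3, 0.1], [0.0, 0.1], [-0.7, -0.4], [-0.1, 0.5], [-0.5, 0.7], [-0.1, -0.5], [-0.3, -0.4], [0.3, -0.0], [0.0, -0.9], [-0.4, 0.4], [-0.4, -0.5], [-0.2, 0.5], [-1.0, -0.6], [0.7, -0.3], [-0.3, -0.9], [0.7, 0.5], [0.1, 0.4], [1.4, -0.2], [0.9, 0.2], [0.7, 0.3], [0.8, -0.2], [0.3, 0.4], [-0.2, -0.1]]
tin [385.49308193 -27.76516144  58.        ]
cup [678.16141978 244.04928845  33.        ]
```

The box is at about (540, 108) with yaw -0.169. Clip angles are roughly 2.0 back, 1.38 front, 1.69 left and 1.83 right. I'll move above it, aligned with it and with the jaw shut.

>>> {"op": "drive_tool", "data": {"targets": [{"jaw":0,"travel":[0.548,-0.574,0],"twist":0.459},{"jaw":0,"travel":[0.548,-0.574,0],"twist":0.459},{"jaw":0,"travel":[0.548,-0.574,0],"twist":0.459},{"jaw":0,"travel":[0.548,-0.574,0],"twist":0.459},{"jaw":0,"travel":[0.548,-0.574,0],"twist":0.459},{"jaw":0,"travel":[0.548,-0.574,0],"twist":0.459},{"jaw":0,"travel":[0.548,-0.574,0],"twist":0.459},{"jaw":0,"travel":[0.548,-0.574,0],"twist":0.459}]}}

```text
t: 0.77
eef_pos: [330.6, -300.2, 214.6]
tcp_rot: [-3.142, 0.0, -0.17]
ft_force: [1.7, 0.7, 0.3]
opening: 0.499
grip_force: 0.0
```

>>> {"op": "drive_tool", "data": {"targets": [{"jaw":0,"travel":[0.138,-0.438,0],"twist":0},{"jaw":0,"travel":[0.138,-0.438,0],"twist":0},{"jaw":0,"travel":[0.138,-0.438,0],"twist":0},{"jaw":0,"travel":[0.138,-0.438,0],"twist":0},{"jaw":0,"travel":[0.138,-0.438,0],"twist":0},{"jaw":0,"travel":[0.138,-0.438,0],"twist":0},{"jaw":0,"travel":[0.138,-0.438,0],"twist":0},{"jaw":0,"travel":[0.138,-0.438,0],"twist":0}]}}

```text
t: 1.43
eef_pos: [483.0, -3.4, 214.6]
tcp_rot: [3.141, 0.0, -0.169]
ft_force: [0.3, -1.0, 0.4]
opening: 0.009
grip_force: 0.0
```

```bash
python3 - <<'E'
from cell import *
import cv2,pickle
s=state();print(s["eef_pos"],s["tcp_rot"],s["joints"])
c=read_camera("wrist");pickle.dump(c,open("w1.pkl","wb"))
cv2.imwrite("pics/w1.png",cv2.resize(c["frame"][:,:,::-1],(800,600),interpolation=cv2.INTER_CUBIC))
print(state()["eef_pos"])
E
```

```text
[482.98690863  -3.40089489 214.59463955] [ 3.14148962e+00  6.15828406e-05 -1.69054446e-01] [-1.43849769e-01  2.90082348e-01  1.89632593e+00 -1.24249471e-04
  9.55248536e-01  1.59607275e+00]
[485.50731384   1.46014306 214.64730399]
```

View pics/w1.png

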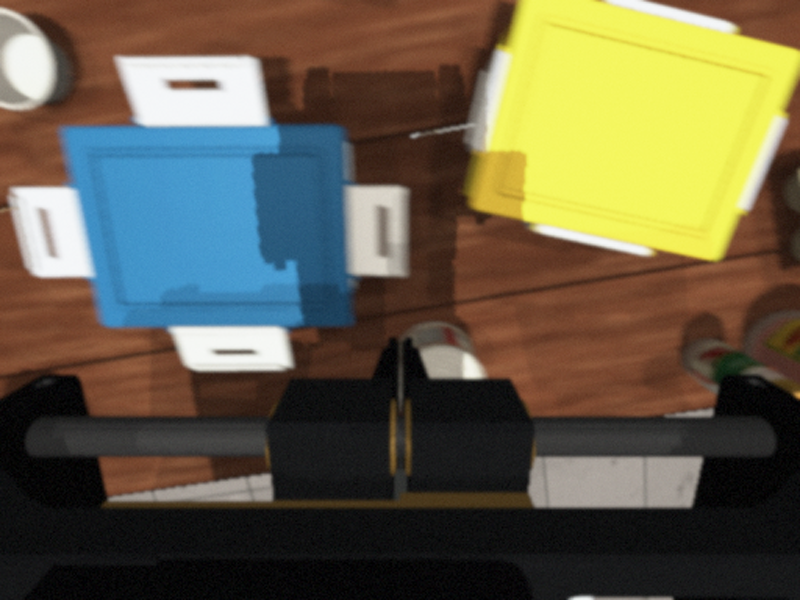

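The wrist view shows the lid with corners at (63,127), (347,127), (354,326) and (103,328), and all four flaps clear. I'll refine the pose with these.

```bash
python3 - <<'E'
from h import *
import pickle
d=pickle.load(open("c0.pkl","rb"));w=pickle.load(open("w1.pkl","rb"))
T=np.array([(203,138),(536,190),(492,450),(150,395),(300,75),(456,100),(232,487),(387,512),(105,193),(85,313),(600,272),(580,393)])/6.664+[150,145]-.4
S=np.array([(165,190),(545,112),(637,285),(253,388),(240,105),(410,68),(380,433),(560,385),(97,265),(132,353),(640,127),(692,208)])/8+[160,180]-.4
W=np.array([(63,127),(347,127),(354,326),(103,328),(117,57),(260,57),(187,368),(294,371),(12,188),(33,275),(408,186),(408,275)])/1.5625-.2
def f(p,k):
    L=[(proj(d["top"],model(p))-T)*3.5,(proj(d["scene"],model(p))-S)*3.2,(proj(w,model(p))-W)*1.2]
    return np.concatenate([L[i] for i in k]).ravel()
for k in((2,),(0,1,2)):
    r=least_squares(f,[540,108,-.17,8,2,1.38,1.69,1.83],args=(k,),loss="soft_l1")
    print(r.x.round(3),np.abs(r.fun).mean(),f(r.x,(2,)).reshape(-1,2).round(1).tolist())
E
```

```text
[ 5.4218e+02  1.1293e+02 -1.6800e-01  7.4810e+00  2.0040e+00  1.4250e+00
  1.8510e+00  1.7210e+00] 0.8949228763502348 [[-1.1, -1.8], [0.2, -2.3], [0.0, 0.8], [0.1, -0.4], [3.7, 0.7], [-1.5, 0.5], [0.5, 1.2], [-1.6, -1.2], [-0.2, -0.7], [0.6, 1.8], [0.3, 0.1], [0.0, 0.2]]
[ 5.40556e+02  1.10077e+02 -1.68000e-01  7.22300e+00  1.98600e+00
  1.35300e+00  1.68600e+00  1.74000e+00] 2.3563180029516553 [[3.2, -0.3], [4.0, -0.8], [3.4, 1.9], [3.8, 0.6], [8.6, 2.2], [3.0, 2.0], [4.9, 0.5], [2.1, -1.9], [8.5, 0.3], [8.4, 1.4], [3.8, 1.5], [3.3, 1.5]]
```

>>> {"op": "drive_tool", "data": {"targets": [{"jaw":0,"travel":[0.036,-0.115,0.05],"twist":0},{"jaw":0,"travel":[0.036,-0.115,0.05],"twist":0},{"jaw":0,"travel":[0.036,-0.115,0.05],"twist":0},{"jaw":0,"travel":[0.036,-0.115,0.1],"twist":0},{"jaw":0,"travel":[0.036,-0.115,0.115],"twist":0},{"jaw":0,"travel":[0.036,-0.115,0.115],"twist":0},{"jaw":0,"travel":[0.036,-0.115,0.115],"twist":0}]}}

```text
t: 2.07
eef_pos: [536.9, 101.6, 99.0]
tcp_rot: [3.141, 0.003, -0.169]
ft_force: [0.5, -0.1, 0.3]
opening: 0.004
grip_force: 0.0
```

>>> {"op": "drive_tool", "data": {"targets": [{"jaw":0,"travel":[0,0,0.004],"twist":0},{"jaw":0,"travel":[0,0,0.008],"twist":0},{"jaw":0,"travel":[0,0,0.011],"twist":0},{"jaw":0,"travel":[0,0,0.013],"twist":0},{"jaw":0,"travel":[0,0,0.015],"twist":0},{"jaw":0,"travel":[0,0,0.016],"twist":0},{"jaw":0,"travel":[0,0,0.016],"twist":0},{"jaw":0,"travel":[0,0,0.016],"twist":0}]}}

```text
t: 2.73
eef_pos: [538.2, 101.3, 84.7]
tcp_rot: [-3.141, -0.002, -0.17]
ft_force: [1.6, -3.2, 4.7]
opening: 0.005
grip_force: 2.4
```

>>> {"op": "drive_tool", "data": {"targets": [{"jaw":0,"travel":[0,0,0.001],"twist":0},{"jaw":0,"travel":[0,0,0.002],"twist":0},{"jaw":0,"travel":[0,0,0.002],"twist":0},{"jaw":0,"travel":[0,0,0.002],"twist":0}]}}

```text
t: 3.07
eef_pos: [538.3, 101.3, 84.1]
tcp_rot: [-3.141, -0.003, -0.169]
ft_force: [-4.2, -4.3, 25.4]
opening: 0.004
grip_force: 13.0
```

Lid home (84.1 mm, 25 N). Next, the front clip.

>>> {"op": "drive_tool", "data": {"targets": [{"jaw":0,"travel":[0,0,-0.04],"twist":0},{"jaw":0,"travel":[-0.02,-0.005,-0.04],"twist":0},{"jaw":0,"travel":[-0.06,-0.009,-0.04],"twist":0},{"jaw":0,"travel":[-0.094,-0.009,-0.04],"twist":0},{"jaw":0,"travel":[-0.094,-0.009,-0.04],"twist":0},{"jaw":0,"travel":[-0.094,-0.009,-0.04],"twist":0}]}}

```text
t: 3.57
eef_pos: [445.1, 126.7, 122.2]
tcp_rot: [-3.142, -0.0, -0.168]
ft_force: [1.8, 0.7, 0.6]
opening: 0.005
grip_force: 0.0
```

>>> {"op": "drive_tool", "data": {"targets": [{"jaw":0,"travel":[0,0,0.02],"twist":0},{"jaw":0,"travel":[0,0,0.035],"twist":0},{"jaw":0,"travel":[0,0,0.05],"twist":0},{"jaw":0,"travel":[0,0,0.065],"twist":0},{"jaw":0,"travel":[0,0,0.074],"twist":0},{"jaw":0,"travel":[0,0,0.074],"twist":0},{"jaw":0,"travel":[0,0,0.074],"twist":0}]}}

```text
t: 4.15
eef_pos: [446.7, 126.3, 47.4]
tcp_rot: [3.141, 0.0, -0.169]
ft_force: [0.2, 0.2, 0.2]
opening: 0.003
grip_force: 0.0
```

>>> {"op": "drive_tool", "data": {"targets": [{"jaw":0,"travel":[0.004,0,0],"twist":0},{"jaw":0,"travel":[0.008,0,0],"twist":0},{"jaw":0,"travel":[0.011,0,0],"twist":0},{"jaw":0,"travel":[0.013,0,0],"twist":0},{"jaw":0,"travel":[0.015,0,0],"twist":0},{"jaw":0,"travel":[0.015,0,0],"twist":0},{"jaw":0,"travel":[0.015,0,0],"twist":0}]}}

```text
t: 4.73
eef_pos: [456.2, 124.4, 47.9]
tcp_rot: [3.14, 0.01, -0.169]
ft_force: [-24.3, 12.2, 16.5]
opening: 0.006
grip_force: 13.3
```

>>> {"op": "drive_tool", "data": {"targets": [{"jaw":0,"travel":[0.005,0,0],"twist":0},{"jaw":0,"travel":[-0.02,0,0],"twist":0},{"jaw":0,"travel":[-0.025,0,0],"twist":0},{"jaw":0,"travel":[-0.025,0,-0.04],"twist":0},{"jaw":0,"travel":[-0.025,0,-0.08],"twist":0},{"jaw":0,"travel":[-0.025,0,-0.1],"twist":0},{"jaw":0,"travel":[-0.025,0,-0.1],"twist":0}]}}

```text
t: 5.32
eef_pos: [439.2, 128.4, 152.2]
tcp_rot: [-3.139, -0.009, -0.169]
ft_force: [0.5, 0.8, -1.5]
opening: 0.004
grip_force: 0.0
```

```bash
python3 - <<'E'
from cell import *
import cv2,numpy as np
print(state()["eef_pos"])
a=read_camera("wrist")["frame"][:,:,::-1];b=read_camera("scene")["frame"][180:250,160:260,::-1]
cv2.imwrite("pics/f1.png",np.vstack([cv2.resize(a,(400,300)),cv2.resize(b,(400,280),interpolation=cv2.INTER_CUBIC)]))
E
```

```text
[439.18074613 128.37239783 152.17947241]
```

View pics/f1.png

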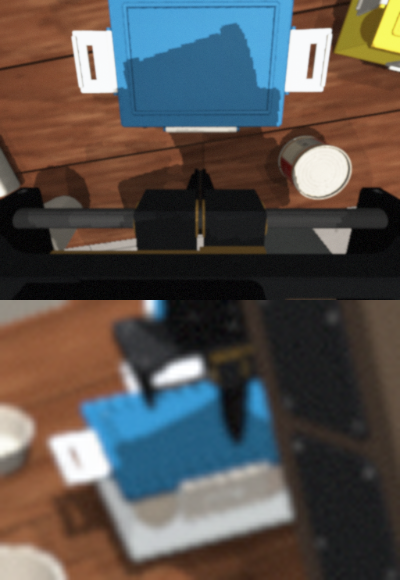

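The wrist view shows the front flap as a thin strip at (200,129), so it is down. The seal is hidden, and the left and right flaps are still up. Next, the right clip.

>>> {"op": "drive_tool", "data": {"targets": [{"jaw":0,"travel":[0.1,0.12,0],"twist":0},{"jaw":0,"travel":[0.1,0.12,0],"twist":0},{"jaw":0,"travel":[0.1,0.12,0],"twist":0},{"jaw":0,"travel":[0.1,0.12,0],"twist":0},{"jaw":0,"travel":[0.1,0.12,0],"twist":0},{"jaw":0,"travel":[0.1,0.12,0.02],"twist":0},{"jaw":0,"travel":[0.1,0.12,0.03],"twist":0},{"jaw":0,"travel":[0.1,0.12,0.03],"twist":0}]}}

```text
t: 6.08
eef_pos: [513.3, -6.8, 114.9]
tcp_rot: [3.141, 0.005, -0.169]
ft_force: [-0.3, -0.2, -0.2]
opening: 0.004
grip_force: 0.0
```

>>> {"op": "drive_tool", "data": {"targets": [{"jaw":0,"travel":[0.006,0,0.01],"twist":0},{"jaw":0,"travel":[0.006,0,0.025],"twist":0},{"jaw":0,"travel":[0.006,0,0.04],"twist":0},{"jaw":0,"travel":[0.006,0,0.055],"twist":0},{"jaw":0,"travel":[0.006,0,0.066],"twist":0},{"jaw":0,"travel":[0.006,0,0.066],"twist":0},{"jaw":0,"travel":[0.006,0,0.066],"twist":0}]}}

```text
t: 6.67
eef_pos: [520.9, -7.7, 51.4]
tcp_rot: [3.142, 0.001, -0.169]
ft_force: [0.1, 0.5, 0.3]
opening: 0.006
grip_force: 0.0
```

>>> {"op": "drive_tool", "data": {"targets": [{"jaw":0,"travel":[0,-0.004,0],"twist":0},{"jaw":0,"travel":[0,-0.008,0],"twist":0},{"jaw":0,"travel":[0,-0.01,0],"twist":0},{"jaw":0,"travel":[0,-0.012,0],"twist":0},{"jaw":0,"travel":[0,-0.012,0],"twist":0},{"jaw":0,"travel":[0,-0.012,0],"twist":0}]}}

```text
t: 7.17
eef_pos: [522.8, 4.0, 51.8]
tcp_rot: [-3.141, -0.0, -0.169]
ft_force: [1.1, 0.8, 0.2]
opening: 0.004
grip_force: 0.0
```

>>> {"op": "drive_tool", "data": {"targets": [{"jaw":0,"travel":[0,-0.001,0],"twist":0},{"jaw":0,"travel":[0,-0.002,0],"twist":0},{"jaw":0,"travel":[0,-0.003,0],"twist":0},{"jaw":0,"travel":[0,-0.004,0],"twist":0},{"jaw":0,"travel":[0,-0.005,0],"twist":0},{"jaw":0,"travel":[0,-0.005,0],"twist":0}]}}

```text
t: 7.67
eef_pos: [523.4, 8.2, 51.4]
tcp_rot: [3.141, 0.0, -0.169]
ft_force: [-0.8, -8.7, -3.4]
opening: 0.005
grip_force: 4.2
```

>>> {"op": "drive_tool", "data": {"targets": [{"jaw":0,"travel":[0,-0.001,0],"twist":0},{"jaw":0,"travel":[0,-0.002,0],"twist":0},{"jaw":0,"travel":[0,-0.003,0],"twist":0},{"jaw":0,"travel":[0,-0.003,0],"twist":0}]}}

```text
t: 8.0
eef_pos: [523.5, 8.8, 51.3]
tcp_rot: [3.138, 0.001, -0.168]
ft_force: [-4.1, -32.6, -3.1]
opening: 0.006
grip_force: 16.4
```

>>> {"op": "drive_tool", "data": {"targets": [{"jaw":0,"travel":[0,0.02,0],"twist":0},{"jaw":0,"travel":[0,0.03,0],"twist":0},{"jaw":0,"travel":[0,0.03,-0.04],"twist":0},{"jaw":0,"travel":[0,0.03,-0.08],"twist":0},{"jaw":0,"travel":[0.03,0,-0.08],"twist":0},{"jaw":0,"travel":[0.06,-0.03,-0.08],"twist":0},{"jaw":0,"travel":[0.09,-0.06,-0.08],"twist":0},{"jaw":0,"travel":[0.1,-0.09,-0.08],"twist":0}]}}

```text
t: 8.67
eef_pos: [641.0, 84.5, 132.2]
tcp_rot: [-3.141, -0.003, -0.171]
ft_force: [0.3, -0.4, 0.1]
opening: 0.009
grip_force: 0.0
```

>>> {"op": "drive_tool", "data": {"targets": [{"jaw":0,"travel":[0,-0.01,0],"twist":0},{"jaw":0,"travel":[0,-0.01,0],"twist":0},{"jaw":0,"travel":[0,-0.01,0],"twist":0}]}}

```text
t: 8.92
eef_pos: [638.7, 93.6, 131.2]
tcp_rot: [3.141, 0.001, -0.168]
ft_force: [-0.2, 0.3, 0.4]
opening: 0.003
grip_force: 0.0
```

>>> {"op": "drive_tool", "data": {"targets": [{"jaw":0,"travel":[0,0,0.025],"twist":0},{"jaw":0,"travel":[0,0,0.04],"twist":0},{"jaw":0,"travel":[0,0,0.052],"twist":0},{"jaw":0,"travel":[0,0,0.064],"twist":0},{"jaw":0,"travel":[0,0,0.076],"twist":0},{"jaw":0,"travel":[0,0,0.083],"twist":0},{"jaw":0,"travel":[0,0,0.083],"twist":0},{"jaw":0,"travel":[0,0,0.083],"twist":0}]}}

```text
t: 9.58
eef_pos: [639.3, 93.3, 48.3]
tcp_rot: [3.141, 0.001, -0.169]
ft_force: [0.4, -0.7, 0.2]
opening: 0.005
grip_force: 0.0
```

>>> {"op": "drive_tool", "data": {"targets": [{"jaw":0,"travel":[-0.004,0,0],"twist":0},{"jaw":0,"travel":[-0.008,0,0],"twist":0},{"jaw":0,"travel":[-0.01,0,0],"twist":0},{"jaw":0,"travel":[-0.012,0,0],"twist":0},{"jaw":0,"travel":[-0.012,0,0],"twist":0},{"jaw":0,"travel":[-0.012,0,0],"twist":0}]}}

```text
t: 10.08
eef_pos: [627.4, 95.5, 48.8]
tcp_rot: [3.142, 0.0, -0.169]
ft_force: [0.3, 0.0, 0.2]
opening: 0.003
grip_force: 0.2
```

>>> {"op": "drive_tool", "data": {"targets": [{"jaw":0,"travel":[-0.001,0,0],"twist":0},{"jaw":0,"travel":[-0.002,0,0],"twist":0},{"jaw":0,"travel":[-0.003,0,0],"twist":0},{"jaw":0,"travel":[-0.004,0,0],"twist":0},{"jaw":0,"travel":[-0.005,0,0],"twist":0},{"jaw":0,"travel":[-0.005,0,0],"twist":0}]}}

```text
t: 10.58
eef_pos: [623.0, 96.2, 48.5]
tcp_rot: [-3.142, -0.001, -0.169]
ft_force: [4.2, -0.1, -3.4]
opening: 0.008
grip_force: 2.3
```

>>> {"op": "drive_tool", "data": {"targets": [{"jaw":0,"travel":[-0.001,0,0],"twist":0},{"jaw":0,"travel":[-0.002,0,0],"twist":0},{"jaw":0,"travel":[-0.003,0,0],"twist":0},{"jaw":0,"travel":[-0.004,0,0],"twist":0},{"jaw":0,"travel":[-0.004,0,0],"twist":0}]}}

```text
t: 11.0
eef_pos: [622.9, 96.2, 49.3]
tcp_rot: [-3.14, -0.01, -0.169]
ft_force: [20.6, -4.6, -8.9]
opening: 0.008
grip_force: 10.5
```

>>> {"op": "drive_tool", "data": {"targets": [{"jaw":0,"travel":[0.02,0,0],"twist":0},{"jaw":0,"travel":[0.03,0,0],"twist":0},{"jaw":0,"travel":[0.03,0,-0.04],"twist":0},{"jaw":0,"travel":[0.03,0,-0.08],"twist":0},{"jaw":0,"travel":[0.005,-0.03,-0.08],"twist":0},{"jaw":0,"travel":[-0.02,-0.06,-0.08],"twist":0},{"jaw":0,"travel":[-0.045,-0.09,-0.08],"twist":0},{"jaw":0,"travel":[-0.07,-0.115,-0.08],"twist":0}]}}

```text
t: 11.67
eef_pos: [567.6, 223.5, 128.8]
tcp_rot: [3.141, 0.001, -0.17]
ft_force: [-0.2, 1.4, 0.3]
opening: 0.01
grip_force: 0.0
```

>>> {"op": "drive_tool", "data": {"targets": [{"jaw":0,"travel":[-0.01,-0.006,0],"twist":0},{"jaw":0,"travel":[-0.01,-0.006,0],"twist":0},{"jaw":0,"travel":[-0.01,-0.006,0],"twist":0}]}}

```text
t: 11.92
eef_pos: [560.1, 229.7, 128.7]
tcp_rot: [3.141, 0.0, -0.168]
ft_force: [0.6, 0.1, 0.1]
opening: 0.005
grip_force: 0.0
```

>>> {"op": "drive_tool", "data": {"targets": [{"jaw":0,"travel":[0,0,0.022],"twist":0},{"jaw":0,"travel":[0,0,0.036],"twist":0},{"jaw":0,"travel":[0,0,0.05],"twist":0},{"jaw":0,"travel":[0,0,0.064],"twist":0},{"jaw":0,"travel":[0,0,0.076],"twist":0},{"jaw":0,"travel":[0,0,0.08],"twist":0},{"jaw":0,"travel":[0,0,0.08],"twist":0},{"jaw":0,"travel":[0,0,0.08],"twist":0}]}}

```text
t: 12.58
eef_pos: [560.6, 229.2, 48.6]
tcp_rot: [3.141, 0.0, -0.17]
ft_force: [-0.3, 0.7, 0.4]
opening: 0.005
grip_force: 0.0
```

>>> {"op": "drive_tool", "data": {"targets": [{"jaw":0,"travel":[0,0.004,0],"twist":0},{"jaw":0,"travel":[0,0.007,0],"twist":0},{"jaw":0,"travel":[0,0.009,0],"twist":0},{"jaw":0,"travel":[0,0.011,0],"twist":0},{"jaw":0,"travel":[0,0.013,0],"twist":0},{"jaw":0,"travel":[0,0.014,0],"twist":0},{"jaw":0,"travel":[0,0.014,0],"twist":0}]}}

```text
t: 13.17
eef_pos: [558.0, 215.7, 48.7]
tcp_rot: [3.142, -0.0, -0.169]
ft_force: [0.5, 1.6, 0.4]
opening: 0.004
grip_force: 0.6
```

>>> {"op": "drive_tool", "data": {"targets": [{"jaw":0,"travel":[0,0.001,0],"twist":0},{"jaw":0,"travel":[0,0.002,0],"twist":0},{"jaw":0,"travel":[0,0.003,0],"twist":0},{"jaw":0,"travel":[0,0.004,0],"twist":0},{"jaw":0,"travel":[0,0.004,0],"twist":0}]}}

```text
t: 13.58
eef_pos: [557.6, 213.2, 48.5]
tcp_rot: [-3.14, -0.001, -0.169]
ft_force: [2.4, 13.6, -3.7]
opening: 0.005
grip_force: 6.8
```

>>> {"op": "drive_tool", "data": {"targets": [{"jaw":0,"travel":[0,0.001,0],"twist":0},{"jaw":0,"travel":[0,0.002,0],"twist":0},{"jaw":0,"travel":[0,0.002,0],"twist":0}]}}

```text
t: 13.83
eef_pos: [557.6, 213.0, 48.6]
tcp_rot: [-3.137, -0.002, -0.17]
ft_force: [3.5, 26.6, -7.9]
opening: 0.007
grip_force: 13.2
```

>>> {"op": "drive_tool", "data": {"targets": [{"jaw":0,"travel":[0,-0.02,0],"twist":0},{"jaw":0,"travel":[0,-0.03,0],"twist":0},{"jaw":0,"travel":[0,-0.03,-0.04],"twist":0},{"jaw":0,"travel":[0,-0.03,-0.08],"twist":0},{"jaw":0,"travel":[-0.04,-0.03,-0.08],"twist":0},{"jaw":0,"travel":[-0.08,-0.03,-0.08],"twist":0},{"jaw":0,"travel":[-0.12,0.01,-0.08],"twist":0},{"jaw":0,"travel":[-0.12,0.04,-0.08],"twist":0}]}}

```text
t: 14.5
eef_pos: [428.1, 191.8, 128.6]
tcp_rot: [3.141, 0.001, -0.165]
ft_force: [1.7, -0.6, 0.7]
opening: 0.006
grip_force: 0.0
```

>>> {"op": "drive_tool", "data": {"targets": [{"jaw":0,"travel":[0.01,0.06,0],"twist":0},{"jaw":0,"travel":[0.01,0.06,0],"twist":0},{"jaw":0,"travel":[0.01,0.06,0],"twist":0},{"jaw":0,"travel":[0.01,0.06,0],"twist":0}]}}

```text
t: 14.83
eef_pos: [431.9, 129.2, 128.9]
tcp_rot: [3.141, -0.0, -0.171]
ft_force: [-0.8, -0.5, 0.5]
opening: 0.007
grip_force: 0.0
```

Front contact happened about 3 mm further out than the back one did, so I'll re-press the front clip gently to be sure.

>>> {"op": "drive_tool", "data": {"targets": [{"jaw":0,"travel":[0,0,0.04],"twist":0},{"jaw":0,"travel":[0,0,0.075],"twist":0},{"jaw":0,"travel":[0.005,0,0.078],"twist":0},{"jaw":0,"travel":[0.012,0,0.078],"twist":0},{"jaw":0,"travel":[0.018,0,0.078],"twist":0},{"jaw":0,"travel":[0.022,0,0.078],"twist":0},{"jaw":0,"travel":[0.023,0,0.078],"twist":0},{"jaw":0,"travel":[0.023,0,0.078],"twist":0}]}}

```text
t: 15.5
eef_pos: [455.3, 126.3, 51.8]
tcp_rot: [-3.141, -0.002, -0.169]
ft_force: [-0.3, 0.0, 0.1]
opening: 0.004
grip_force: 0.0
```

>>> {"op": "drive_tool", "data": {"targets": [{"jaw":0,"travel":[0.001,0,0],"twist":0},{"jaw":0,"travel":[0.002,0,0],"twist":0},{"jaw":0,"travel":[0.003,0,0],"twist":0},{"jaw":0,"travel":[0.004,0,0],"twist":0},{"jaw":0,"travel":[0.004,0,0],"twist":0},{"jaw":0,"travel":[0.004,0,0],"twist":0}]}}

```text
t: 16.0
eef_pos: [456.3, 125.8, 50.5]
tcp_rot: [3.141, 0.004, -0.169]
ft_force: [-8.2, 5.1, 5.7]
opening: 0.003
grip_force: 4.7
```

>>> {"op": "drive_tool", "data": {"targets": [{"jaw":0,"travel":[0.001,0,0],"twist":0},{"jaw":0,"travel":[0.002,0,0],"twist":0},{"jaw":0,"travel":[0.002,0,0],"twist":0}]}}

```text
t: 16.25
eef_pos: [456.3, 125.7, 50.5]
tcp_rot: [3.14, 0.008, -0.169]
ft_force: [-16.5, 9.0, 10.9]
opening: 0.004
grip_force: 9.2
```

>>> {"op": "drive_tool", "data": {"targets": [{"jaw":0,"travel":[-0.02,0,0],"twist":0},{"jaw":0,"travel":[-0.03,0,0],"twist":0},{"jaw":0,"travel":[-0.03,0,-0.04],"twist":0},{"jaw":0,"travel":[-0.03,0,-0.08],"twist":0},{"jaw":0,"travel":[-0.03,0,-0.12],"twist":0},{"jaw":0,"travel":[-0.01,0.02,-0.16],"twist":0},{"jaw":0,"travel":[0,0.05,-0.2],"twist":0},{"jaw":0,"travel":[0,0.05,-0.2],"twist":0}]}}

```text
t: 16.92
eef_pos: [453.5, 74.4, 255.0]
tcp_rot: [-3.141, -0.006, -0.169]
ft_force: [-0.5, -0.1, 0.3]
opening: 0.004
grip_force: 0.0
```

>>> {"op": "drive_tool", "data": {"targets": [{"jaw":0,"travel":[0.04,0.16,0],"twist":0},{"jaw":0,"travel":[0.04,0.16,0],"twist":0},{"jaw":0,"travel":[0.04,0.16,0],"twist":0},{"jaw":0,"travel":[0.04,0.16,0],"twist":0},{"jaw":0,"travel":[0.04,0.16,0],"twist":0},{"jaw":0,"travel":[0.04,0.16,0],"twist":0}]}}

```text
t: 17.42
eef_pos: [464.2, -90.2, 250.5]
tcp_rot: [3.142, 0.0, -0.173]
ft_force: [0.4, -0.1, 0.0]
opening: 0.005
grip_force: 0.0
```

```bash
python3 - <<'E'
from cell import *
import cv2,numpy as np
print(state()["eef_pos"])
a=read_camera("wrist")["frame"][:,:,::-1];b=read_camera("scene")["frame"][170:260,150:270,::-1];t=read_camera("top")["frame"][145:255,140:270,::-1]
cv2.imwrite("pics/f2.png",np.hstack([cv2.resize(a,(400,300)),cv2.resize(b,(400,300),interpolation=cv2.INTER_CUBIC)]))
cv2.imwrite("pics/f3.png",cv2.resize(t,(700,592),interpolation=cv2.INTER_CUBIC))
E
```

```text
[464.23562464 -90.24292453 250.48010395]
```

View pics/f2.png

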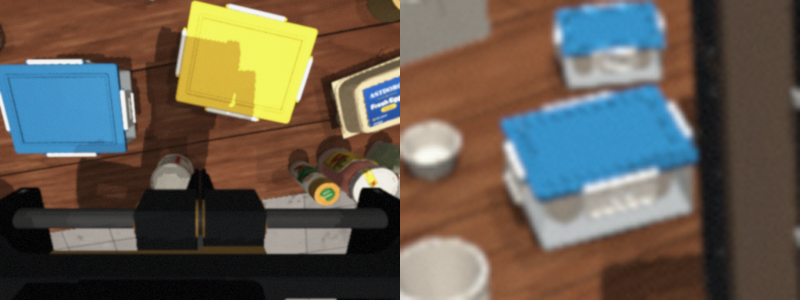

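View pics/f3.png

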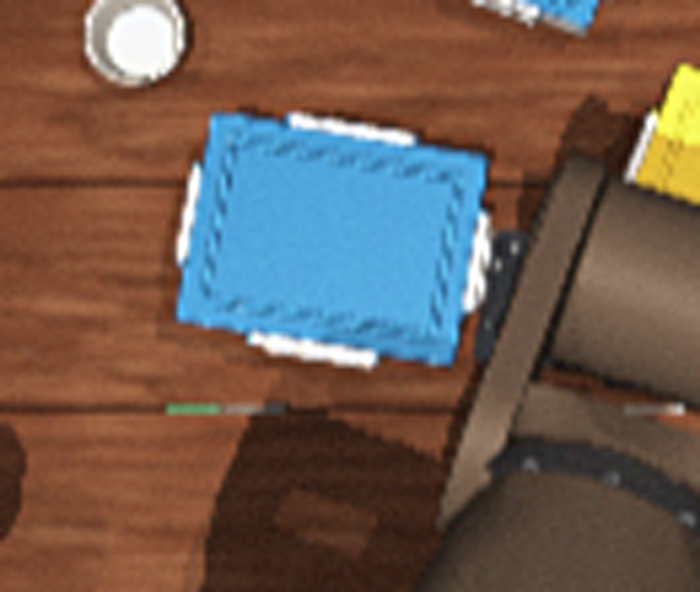

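The images show all four flaps flat against the sides, the lid home with no orange seal visible, and the cup and tin in place. The arm is clear of everything, so I'm handing in.

```bash
python3 -c "
from cell import *
print(job_done())"
```

```text
the job is handed in; nothing more can be done
None
```

I pressed the egg box lid fully home with all four clips still up, then flipped each clip down flat, left the surrounding things untouched, and handed the job in after about 17.5 s of robot time; the hand-in returned no verdict.

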